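# Ready the gas analyser for a hand injection

## Robot

A 6-joint arm with a two-finger parallel gripper is mounted at the origin on the work surface. World frame = base frame: x ahead of the robot, y to its left, z up, the work surface at z = 0. Lengths are in m, angles in rad, forces in N, time in s.
With the tool pointing down it reaches from about 0.275 to 0.85 m from the base axis. Payload 19 kg.
Tool frame: the origin (TCP) lies on the centre line of the jaws, within the pads' length; the fingertips stand 22 mm ahead of it and the grasp point (between the pads) lies 3 mm ahead of it; z points along the fingers, y is the direction in which the jaws open and shut (so a half turn about z gives the same grasp; the last joint's range is limited). The gripper opens to 85 mm and grips with 20 to 120 N. Pads are 22 mm wide; open, the fingers measure 114 mm over their backs; the gripper's body (76 mm by 85 mm) begins 54 mm behind the grasp point. The pads swing forward as they close: fully open they stand 13 mm farther back than shut.
Start: joints at [-1.458, 0.15, 1.437, -0, 1.554, -0.134], TCP at [0.14, -0.558, 0.253] pointing down, gripper open.
Joint ranges: [-2.8, 2.8], [-0.68, 2.1], [0.12, 2.68], [-1.39, 4.53], [0.16, 2.79], [-2.81, 2.81]. Speed limits (rad/s): [1.89, 1.89, 2.22, 3.01, 3.01, 3.01].

## Interface

Orientations are given as [roll, pitch, yaw] about the fixed x, y, z axes, in that order (R = Rz(yaw) Ry(pitch) Rx(roll)).
In Python, from cell import env gives the robot as it stands. The module is installed in compiled form; this text tells all that it offers.
- The arm moves only by the tool move_arm, never from a script. Its argument "increments" is a list of rows, each a list of 5 numbers: the closure, from -1 (fully open) to 1 (shut), then the shift along the tool's x, y, z in units of 25 mm (1.0 is 25 mm), then the turn about the tool's z in units of 5 degrees (1.0 is 5 degrees). A call has 1 to 10 rows; each row shifts and turns the pose as measured when the row begins, along the tool's axes as they then stand; what a row does not reach is not made up. A row lasts 1/12 s, in which the tool goes at most 41.7 mm and 7.16 degrees, less where a joint would pass 70% of its speed; a pose out of reach is approached as far as the arm can. A call is refused whole if a number of a shift passes 1 or a number of a turn 1, either way. A call with a gripper value outside its range is refused whole. The fingers move at their own pace and stop on an object; the grip force is fixed at half the most. Time passes only in rows, so rows that do not move let the fingers close. It gives the time, the measured TCP pose, the force and the opening at its end, in the units of the state.
- env.read_state(): the state, without advancing time (a new reading comes with each control period).
- env.grab_frame(name): name is "side" or "top" or "wrist"; returns the picture (420x560x3 uint8, blue, green, red); there is no depth.
- env.get_calibration(name): a dict with "intrinsics" (3x3 intrinsics, pixels), "world_to_cam" (4x4, takes a point from world to camera coordinates). Camera axes: x right, y up, looking along -z (the intrinsics and any distortion apply to the point x, -y, -z); pixel columns grow to the right and rows downward; lengths in m; the calibration is good to about 2 mm. A picture is of the moment at which its call begins: read the wrist's pose just before it. get_calibration takes no time and is no camera call; for the wrist camera it gives the pose at the moment of the call.
- env.close_job(): hands the job in, once; it reports no verdict.
Trained networks look in the newest picture that a camera, given by its name, has taken for a name from the list of things; names that differ only in an ending like _2 or _b are one class to them, and where a whole thing is asked for, a point or a joint stands for the part that bears it (a point fixed in the world has none). Each returns a list of dicts, best first, with "p" (0 to 1); they miss things now and then, are a little off and sometimes report something else, mostly with a low value. They report only what shows in the picture. A call takes as long as a camera call. They do not tell look-alikes from the thing itself.
- env.cut_out(camera, thing): "pixels" (420x560 bool, what is visible of it) and "bbox" ([left, top, right, bottom] in pixels, round what is visible of it).
The state is a dict: "time_s": time; "qpos": joint angles; "joint_vel": joint speeds; "effort": joint torques, N m; "ee_pos": TCP position; "eef_rot": TCP orientation; "wrist_force": force on the tool from outside, world axes, zero at the start; "moment": the same for the moment, N m; "grip_width": opening from 0.0 (shut) to 1.0 (fully open).
Only numpy, scipy, OpenCV 4.12 (cv2) and the standard library are available. Lean on these libraries where they do the work, as an engineer would, in place of code of your own. Each camera call takes 0.05 s, during which the arm holds its last target. There are 200 camera calls.

## Task

Get the gas analyser ready for an injection by hand: first push its open sample drawer fully home until it clicks into its detent, then draw the syringe out of its inclined stand and turn it upright, needle straight down. Finish while still holding it raised like that in the gripper, still, with the needle's tip about 3 cm above the middle of the open inlet (the hexagonal nut, not the flat blanking cap) and touching nothing; leave the jar, the beaker and the spanner where they are.

Things in the scene. Friction and masses are not known exactly. Their poses are not given: they have to be found in the camera images.
- analyser: low white bench analyser, fixed, 300 (its x) by 280 mm. Origin: centre of its footprint at table height; x points from its front (drawer, robot side) to its back, z up. Front face at x = -150 mm. Black deck 100 mm above the table from x = -150 to -35 mm; the white hood behind it is 150 mm high. Yaw varies.
- drawer (a joint): opening in m of the grey drawer in the analyser's front: 0 = home, front flush with the analyser's face; starts 0.03 to 0.065 open. Closes along the analyser's +x. About 1 N of friction; in the last 10 mm a spring detent resists with up to about 6 N, then from about 2.5 mm draws it to 0 and keeps it there, at a solid stop.
- drawer_front (a point): centre of the outer (robot-side) face of the drawer's front panel, on the panel's front plane; moves with the drawer. The panel is 172 mm wide, 64 mm high (this point is 53 mm above the table, panel from 21 to 85 mm) and 12 mm thick, with a black grip strip 90 mm wide and 6 mm high that stands out 12 mm along the middle of its upper edge.
- inlet: the open inlet: fixed steel port on the analyser's deck, a hexagonal nut (25 mm across corners, 12 mm high) on a round base 34 mm in diameter and 6 mm high, with a dark septum disc on top. Origin: centre of its underside on the deck, z up. It is in the left or the right of the deck's two round places, 85 mm before the analyser's centre and 55 mm to one side.
- inlet_top (a point): centre of the top of the open inlet, 20 mm above the deck (120 mm above the table)
- blank: the blanked port in the other place of the deck, not to be used: flat round steel cap, 44 mm in diameter, 7 mm high, with a low bar across it (12 mm high in all). Origin: centre of its underside on the deck.
- stand: fixed syringe stand: grey base plate 130 x 80 x 12 mm and on it an inclined square aluminium sleeve (28 mm outside, 18 mm hole, 105 mm long) that leans 40 degrees from vertical, its mouth towards the stand's -x (roughly towards the robot). Origin at table height, z up; yaw varies.
- stand_mouth (a point): centre of the sleeve's mouth. The sleeve's outward axis there, along which the syringe comes out, is (-0.643, 0, 0.766) in the stand's frame.
- syringe: loose rigid syringe, about 80 g, 177 mm long. Origin: needle tip; z runs from the tip to the plunger end (z up = needle straight down). Along z in mm: needle 2.5 thick to 34; hub 10 thick to 50; clear barrel 16 thick to 95; steel collar 24 thick to 101; black barrel 16 thick to 159; flange 19 thick to 163; rod; thumb disc 16 thick, 173 to 177. Starts along the sleeve's axis, collar on the mouth.
- syringe_grip (a point): on the syringe's axis in its black barrel, 136 mm from the tip: a good place to grip, 35 mm above the collar and 41 mm below the plunger end. All that lies below the collar (95 mm) starts inside the sleeve and must be drawn out along the sleeve's axis.
- jar: bystander: small amber jar with a white cap, 48 mm in diameter, 75 mm high; origin at the centre of its underside
- beaker: bystander: white cup, 60 mm in diameter, 70 mm high; origin at the centre of its underside
- spanner: bystander: small steel spanner 140 mm long, lying flat; origin at the middle of its underside
There are look-alikes about, which are no part of the job. Of the things like the syringe, leave any that is purple; of the rest the larger one is meant.

How it is judged:
On the way, in this order (a step that is already met when the one before it is completed fails the run):
1. the sample drawer is pushed home and seated, the syringe still in its stand (value of joint drawer below 0.0025 m and distance between syringe and stand_mouth below 0.11 m and height (world z) of syringe below 0.06 m), for 0.2 s.
2. the syringe is drawn out of the stand, its tip clear above the sleeve, in the gripper (height (world z) of syringe above 0.11 m and contact force between syringe and stand below 0.1 N and contact force between syringe and the fingers above 1 N), for 0.1 s.
At the end, for the whole second after the job is handed in: Drawer home within 2.5 mm; syringe held by the fingers alone, under 30 mm/s, needle down within 8 degrees of vertical, tip within 12.5 mm sideways of the inlet's centre and 12 to 55 mm above its top; jar, beaker and spanner within 30 mm of their starts (value of joint drawer below 0.0025 m and angle between syringe's own z axis and vertical below 0.14 rad and horizontal distance between syringe and inlet_top below 0.0125 m and z of syringe in the frame of inlet_top between 0.012 and 0.055 m and contact force between syringe and the fingers above 1 N and contact force between syringe and stand below 0.1 N and contact force between syringe and analyser below 0.1 N and contact force between syringe and inlet below 0.1 N and linear speed of syringe below 0.03 m/s and distance of each of jar, beaker, spanner from where it was at the start of the episode below 0.03 m); the arm keeps its last pose, push and grip.
It fails at once if a bystander (jar, beaker, spanner) is moved by more than 30 mm (distance of any of jar, beaker, spanner from where it was at the start of the episode above 0.03 m).
It also fails if it takes over 56 s, if anything falls off the work surface, if the arm or the gripper's body presses on something with over 40 N, if the wrist force passes 120 N, or if a joint passes its speed limit or range.

## Working session

There is one attempt and no reset: what is moved stays moved. The work goes in short steps, Python scripts to look and compute and a tool call to move; the robot and the scene stay as the last step left them, time stands still between calls to the robot, and variables do not carry over. Pictures are saved under pics/ and viewed, about 8 in all and at most 12, crops included, and the job is handed in when it is done.

Besides the shell and the picture viewer there is one more tool, called after "Call:" by a JSON object that holds its "fn" and its "kwargs". move_arm: Moves the arm, as the interface text tells. Its arguments: {"type":"object","properties":{"increments":{"type":"array"}},"required":["increments"]}

```bash
mkdir -p pics; cat > h.py <<'E'
import numpy as np, cv2
from cell import env
def proj(cam,P):
    c=env.get_calibration(cam);K=np.array(c["intrinsics"]);T=np.array(c["world_to_cam"])
    P=np.atleast_2d(P);q=P@T[:3,:3].T+T[:3,3];q=q*[1,-1,-1];u=q@K.T
    return u[:,:2]/u[:,2:]
def ray(cam,uv):
    c=env.get_calibration(cam);K=np.array(c["intrinsics"]);T=np.array(c["world_to_cam"])
    d=np.linalg.inv(K)@[uv[0],uv[1],1];d=d*[1,-1,-1];R=T[:3,:3]
    return -R.T@T[:3,3],R.T@d
def onz(cam,uv,z):
    o,d=ray(cam,uv);return o+d*(z-o[2])/d[2]
def tri(obs):
    A=np.zeros((3,3));b=np.zeros(3)
    for cam,uv in obs:
        o,d=ray(cam,uv);d/=np.linalg.norm(d);M=np.eye(3)-np.outer(d,d);A+=M;b+=M@o
    return np.linalg.solve(A,b)
E
python3 - <<'E'
from h import *
np.set_printoptions(precision=4,suppress=True)
s=env.read_state();print(s)
for c in ["top","side"]:
    im=env.grab_frame(c);cv2.imwrite(f"pics/{c}0.png",im)
    k=env.get_calibration(c);print(c,k.keys(),np.array(k["intrinsics"]).tolist(),-np.array(k["world_to_cam"])[:3,:3].T@np.array(k["world_to_cam"])[:3,3])
    for t in ["analyser","drawer_front","inlet","blank","stand","syringe","jar","beaker","spanner"]:
        for r in env.cut_out(c,t)[:4]:
            m=r["pixels"];v,u=np.nonzero(m);print(t,round(r["p"],2),r["bbox"],(u.mean().round(),v.mean().round()),m.sum())
E
```

```text
{'time_s': 0.0, 'qpos': array([-1.458 ,  0.151 ,  1.438 ,  0.    ,  1.5538, -0.134 ]), 'joint_vel': array([-0.0004, -0.0004,  0.0014,  0.0018,  0.001 ,  0.0003]), 'effort': array([  0.0003, -71.3053, -57.0859,  -0.0001,   0.0089,   0.    ]), 'ee_pos': array([ 0.1404, -0.5574,  0.2527]), 'eef_rot': array([-3.1404, -0.0002,  0.2468]), 'wrist_force': array([-0.3978, -0.0984,  0.1416]), 'moment': array([-0.0057, -0.003 , -0.0351]), 'grip_width': 0.997191115970656}
top dict_keys(['intrinsics', 'world_to_cam']) [[446.8660974804846, 0.0, 276.12195493538377], [0.0, 446.8660974804846, 204.18650397599714], [0.0, 0.0, 1.0]] [0.4496 0.0241 1.4238]
analyser 0.63 [300.4, 92.2, 403.1, 219.1] (np.float64(350.0), np.float64(150.0)) 11042
drawer_front 0.92 [316.7, 155.6, 377.9, 222.9] (np.float64(348.0), np.float64(203.0)) 1292
blank 0.47 [360.4, 165.5, 378.6, 182.6] (np.float64(368.0), np.float64(174.0)) 169
stand 0.81 [187.5, 172.9, 229.0, 221.1] (np.float64(207.0), np.float64(195.0)) 993
syringe 0.77 [164.9, 256.6, 208.7, 263.5] (np.float64(187.0), np.float64(260.0)) 221
syringe 0.56 [150.0, 208.6,
[... 889 characters left out ...]
(328.0), np.float64(148.0)) 173
blank 0.44 [244.6, 146.3, 259.4, 152.7] (np.float64(249.0), np.float64(148.0)) 104
stand 0.88 [232.8, 258.9, 297.4, 316.3] (np.float64(263.0), np.float64(291.0)) 1948
syringe 0.65 [337.6, 289.7, 357.1, 343.5] (np.float64(349.0), np.float64(316.0)) 382
syringe 0.53 [276.4, 234.0, 301.2, 267.7] (np.float64(288.0), np.float64(252.0)) 256
syringe 0.48 [271.5, 344.1, 296.3, 374.1] (np.float64(283.0), np.float64(358.0)) 185
jar 0.83 [186.5, 250.4, 206.6, 280.8] (np.float64(196.0), np.float64(268.0)) 524
jar 0.51 [268.3, 149.5, 290.0, 195.4] (np.float64(279.0), np.float64(173.0)) 768
spanner 0.52 [308.4, 141.3, 346.9, 155.1] (np.float64(328.0), np.float64(148.0)) 183
```

```bash
python3 - <<'E'
import cv2
a=cv2.imread("pics/top0.png")[80:300,130:440];b=cv2.imread("pics/side0.png")[110:390,140:440]
cv2.imwrite("pics/t1.png",cv2.resize(a,(775,550),interpolation=cv2.INTER_CUBIC));cv2.imwrite("pics/s1.png",cv2.resize(b,(640,597),interpolation=cv2.INTER_CUBIC))
E
```

```text
(no output)
```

View pics/t1.png

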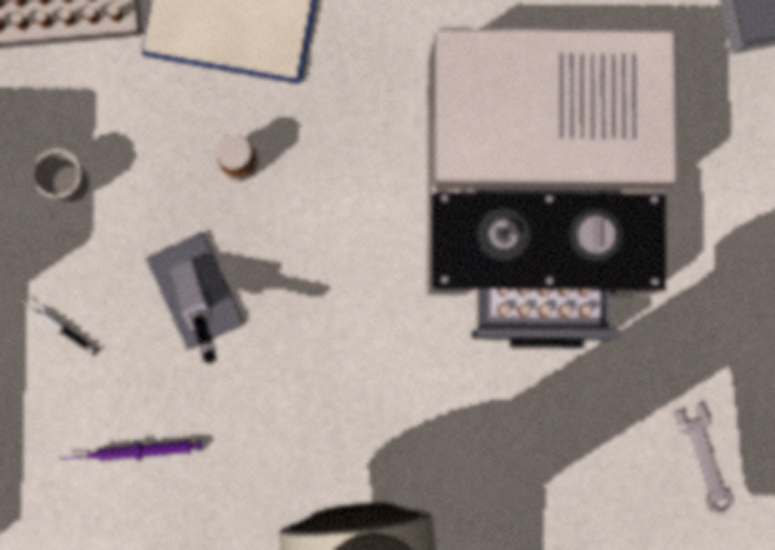

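View pics/s1.png

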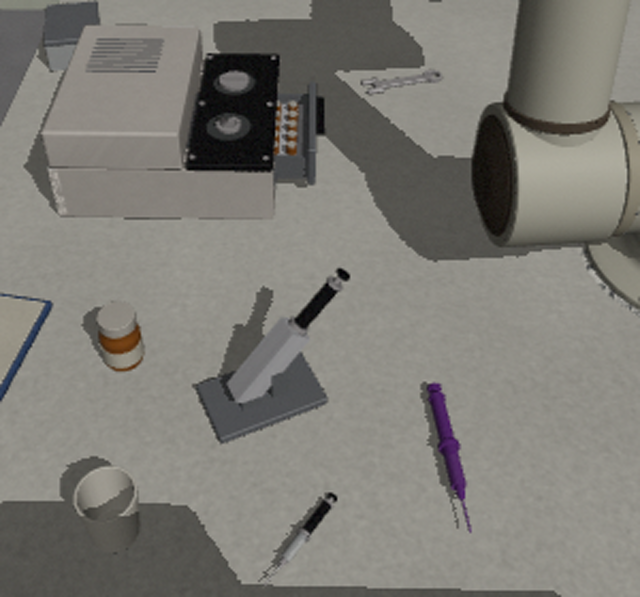

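```bash
python3 - <<'E'
from h import *
np.set_printoptions(precision=4,suppress=True)
T=lambda x,y:(130+x/2.5,80+y/2.5)
S=lambda x,y:(140+x*300/640,110+y*280/597)
print("inlet top",onz("top",T(503,234),.12),onz("side",S(228,125),.12))
print("blank",onz("top",T(596,235),.112),onz("side",S(235,80),.112))
for p in [(432,291),(665,289),(432,193),(665,193)]: print("deck",onz("top",T(*p),.1))
for p in [(437,32),(674,32),(674,184),(433,184)]: print("hood",onz("top",T(*p),.15))
print("drawer panel",onz("top",T(473,337),.085),onz("top",T(618,337),.085),"strip",onz("top",T(512,345),.085),onz("top",T(583,345),.085))
pl=tri([("top",T(209,354)),("side",S(343,273))]);mo=tri([("top",T(198,318)),("side",S(299,323))])
print("plunger",pl,"mouth",mo,np.linalg.norm(pl-mo),(pl-mo)/np.linalg.norm(pl-mo))
for p in [(208,232),(246,322),(188,348),(148,258)]: print("base",onz("top",T(*p),.012))
for p in [(196,388),(302,352),(327,398),(222,438)]: print("baseS",onz("side",S(*p),.012))
print(proj("top",pl),T(209,354),proj("side",pl),S(343,273))
E
```

```text
inlet top [ 0.6215 -0.138   0.12  ] [ 0.6185 -0.1119  0.12  ]
blank [ 0.6223 -0.2489  0.112 ] [ 0.6182 -0.2341  0.112 ]
deck [ 0.5552 -0.0562  0.1   ]
deck [ 0.56   -0.3332  0.1   ]
deck [ 0.6726 -0.0556  0.1   ]
deck [ 0.6751 -0.3341  0.1   ]
hood [ 0.8526 -0.0574  0.15  ]
hood [ 0.8552 -0.3325  0.15  ]
hood [ 0.6772 -0.331   0.15  ]
hood [ 0.6747 -0.0537  0.15  ]
drawer panel [ 0.5015 -0.1065  0.085 ] [ 0.503  -0.2804  0.085 ] strip [ 0.4923 -0.1533  0.085 ] [ 0.4931 -0.2384  0.085 ]
plunger [0.4741 0.1995 0.1592] mouth [0.5186 0.2209 0.1031] 0.07476897477849014 [-0.5961 -0.2862  0.7501]
base [0.6349 0.2237 0.012 ]
base [0.5207 0.1736 0.012 ]
base [0.4872 0.2463 0.012 ]
base [0.601  0.2992 0.012 ]
baseS [0.6324 0.2412 0.012 ]
baseS [0.5135 0.1874 0.012 ]
baseS [0.4847 0.2516 0.012 ]
baseS [0.5976 0.3055 0.012 ]
[[213.5153 222.5364]] (213.6, 221.6) [[299.5946 237.9486]] (300.78125, 238.04020100502512)
```

Call:
{"fn": "move_arm", "kwargs": {"increments": [[1,0,0,0,0.9],[1,0,0,0,0.9],[1,0,0,0,0.9],[1,0.9,-1,0,0],[1,0.9,-1,0,0],[1,0.9,-1,0,0],[1,0.9,-1,0,0],[1,0.9,-1,0,0],[1,0.9,-1,0,0],[1,0.9,-1,0,0]]}}

```text
time_s: 1.83
ee_pos: [0.2994, -0.3794, 0.2518]
eef_rot: [-3.141, 0.001, -0.01]
wrist_force: [0.9, -0.5, -0.6]
grip_width: -0.001
```

Call:
{"fn": "move_arm", "kwargs": {"increments": [[1,0.72,-0.92,0.5,-0.2],[1,0.72,-0.92,0.5,0],[1,0.72,-0.92,0.6,0],[1,0.72,-0.92,0.8,0],[1,0.72,-0.92,0.8,0],[1,0.72,-0.92,0.9,0],[1,0.72,-0.92,0.9,0],[1,0.72,-0.92,0.9,0],[1,0,0,0.8,0],[1,0,0,0,0]]}}

```text
time_s: 2.67
ee_pos: [0.4515, -0.1804, 0.0803]
eef_rot: [3.135, -0.005, 0.014]
wrist_force: [-0.3, 0.5, -1.3]
grip_width: -0.002
```

```bash
python3 - <<'E'
from h import *
np.set_printoptions(precision=4,suppress=True)
print(env.read_state()["ee_pos"])
a=env.grab_frame("top");b=env.grab_frame("side");w=env.grab_frame("wrist")
P=np.array([[.6215,-.138,.12],[.555,-.055,.1],[.557,-.335,.1],[.502,-.193,.085],[.675,-.055,.15]])
p=proj("side",P)
for q in p: cv2.circle(b,tuple(np.int32(q.round())),1,(0,0,255),-1)
t=proj("top",P)
for q in t: cv2.circle(a,tuple(np.int32(q.round())),1,(0,0,255),-1)
A=cv2.resize(a[130:250,270:430],(400,300));B=cv2.resize(b[110:230,150:310],(400,300));W=cv2.resize(w,(400,300))
cv2.imwrite("pics/c2.png",np.vstack([np.hstack([A,B]),np.hstack([W,W*0])]))
E
```

```text
[ 0.4515 -0.1804  0.0803]
```

View pics/c2.png

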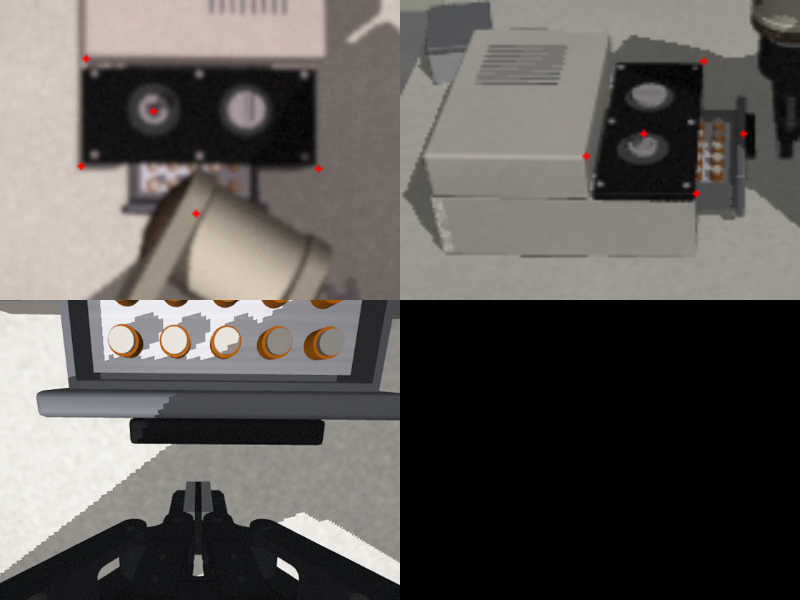

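Call:
{"fn": "move_arm", "kwargs": {"increments": [[1,0.4,0.5,0,0],[1,0.5,0,0,0],[1,0.5,0,0,0],[1,0.4,0,0,0],[1,0.4,0,0,0],[1,0.3,0,0,0],[1,0.2,0,0,0],[1,0.2,0,0,0]]}}

```text
time_s: 3.48
ee_pos: [0.5284, -0.203, 0.0975]
eef_rot: [3.125, -0.02, 0.002]
wrist_force: [-1.4, 0.1, 0.6]
grip_width: -0.002
```

Call:
{"fn": "move_arm", "kwargs": {"increments": [[1,-0.1,0,0.6,0],[1,0,0,0.3,0],[1,0,0,0,0]]}}

```text
time_s: 3.73
ee_pos: [0.5279, -0.2044, 0.0759]
eef_rot: [3.123, -0.023, 0.002]
wrist_force: [-0.1, 0.0, -0.4]
grip_width: 0.002
```

```bash
python3 - <<'E'
from h import *
w=env.grab_frame("wrist");b=env.grab_frame("side")
cv2.imwrite("pics/w3.png",np.hstack([cv2.resize(w,(400,300)),cv2.resize(b[110:230,190:350],(400,300))]))
E
```

```text
(no output)
```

View pics/w3.png

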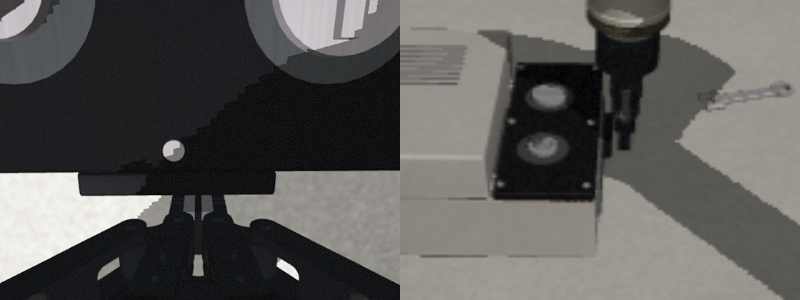

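Call:
{"fn": "move_arm", "kwargs": {"increments": [[1,0.15,0,0,0],[1,0.2,0,0,0],[1,0.2,0,0,0],[1,0.2,0,0,0]]}}

```text
time_s: 4.17
ee_pos: [0.537, -0.2045, 0.0776]
eef_rot: [3.125, 0.002, 0.002]
wrist_force: [-73.3, 0.3, 42.8]
grip_width: -0.0
```

Call:
{"fn": "move_arm", "kwargs": {"increments": [[1,-0.4,0,0,0],[1,-0.8,0,-0.3,0],[1,-0.8,0,-1,0],[1,-0.8,0,-1,0],[1,0,-0.5,-1,0],[1,0,-0.8,-1,0],[1,0,-1,-1,0],[1,-0.2,-1,-0.5,0],[-1,-0.2,-1,0,0],[-1,-0.2,-1,0,0]]}}

```text
time_s: 5.0
ee_pos: [0.451, -0.0688, 0.2325]
eef_rot: [3.124, 0.002, -0.005]
wrist_force: [0.1, 0.0, -0.7]
grip_width: 0.275
```

```bash
python3 - <<'E'
from h import *
np.set_printoptions(precision=4,suppress=True)
T=np.array(env.get_calibration("wrist")["world_to_cam"]);s=env.read_state()
from scipy.spatial.transform import Rotation as R
Rt=R.from_euler("xyz",s["eef_rot"]).as_matrix();c=-T[:3,:3].T@T[:3,3]
print(s["ee_pos"],"cam in tool",Rt.T@(c-s["ee_pos"]),"look",Rt.T@(-T[2,:3]))
b=env.grab_frame("side");a=env.grab_frame("top")
for cam in("side","top"):
  for t in ["drawer_front"]:
    for r in env.cut_out(cam,t)[:1]: print(cam,r["p"],r["bbox"])
cv2.imwrite("pics/c4.png",np.hstack([cv2.resize(a[130:250,270:430],(400,300)),cv2.resize(b[110:230,150:310],(400,300))]))
E
```

```text
[ 0.451  -0.0688  0.2325] cam in tool [ 0.0699 -0.0002 -0.121 ] look [-0.2766 -0.0001  0.961 ]
side 0.73 [232.4, 259.1, 291.3, 316.3]
top 0.32 [321.7, 155.1, 361.5, 199.1]
```

View pics/c4.png

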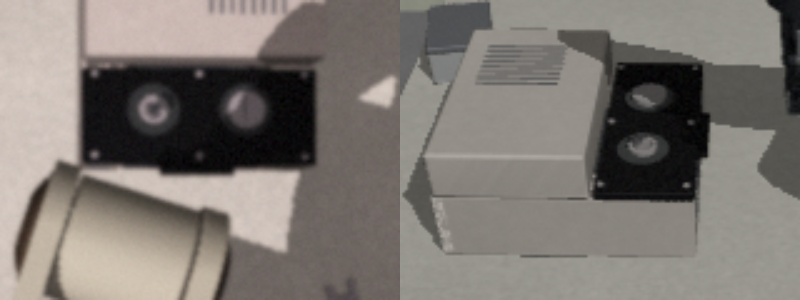

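Call:
{"fn": "move_arm", "kwargs": {"increments": [[-1,0,-1,0,0],[-1,0,-1,0,0],[-1,0,-1,0,0],[-1,0,-1,0,0],[-1,0,-1,-0.3,-1],[-1,0,-1,-0.3,-1],[-1,0,-1,-0.3,-1],[-1,0,-1,-0.3,-1],[-1,0,-1,0,-0.9],[-1,0,0,0,0]]}}

```text
time_s: 6.03
ee_pos: [0.4354, 0.1545, 0.2578]
eef_rot: [3.127, 0.014, 0.431]
wrist_force: [0.2, -0.2, 0.6]
grip_width: 1.0
```

```bash
python3 - <<'E'
from h import *
np.set_printoptions(precision=4,suppress=True)
s=env.read_state();print(s["ee_pos"],s["eef_rot"])
w=env.grab_frame("wrist")
ax=np.array([-.586,-.266,.766]);m=np.array([.5186,.2209,.1031])
for k in(0,35,82):
  q=proj("wrist",m+ax*k/1000)[0];print(k,q)
  if 0<=q[0]<560 and 0<=q[1]<420: cv2.circle(w,tuple(np.int32(q)),2,(0,0,255),-1)
cv2.imwrite("pics/w5.png",cv2.resize(w,(800,600)))
E
```

```text
[0.4354 0.1545 0.2578] [3.1266 0.0142 0.4313]
0 [233.3188  44.1304]
35 [230.356   77.9557]
82 [225.523  133.1316]
```

View pics/w5.png

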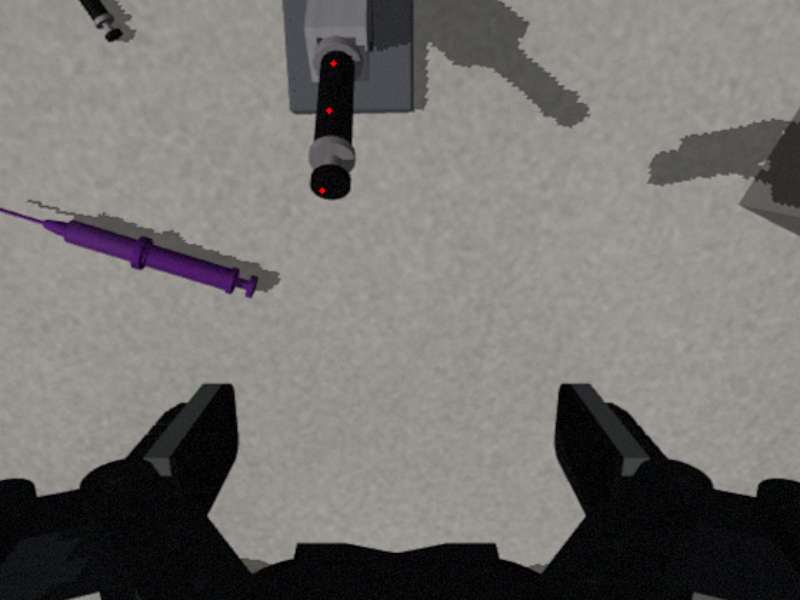

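```bash
python3 - <<'E'
from h import *
from scipy.optimize import least_squares
np.set_printoptions(precision=4,suppress=True)
y=.43;ax=np.array([-.643*np.cos(y),-.643*np.sin(y),.766])
f=lambda m:np.r_[(proj("wrist",m+ax*.082)[0]-np.array([331,181])/1.4286),(proj("wrist",m+ax*.005)[0]-np.array([337,46])/1.4286),
 .5*(proj("top",m+ax*.08)[0]-(213.6,221.6)),.5*(proj("side",m+ax*.08)[0]-(300.8,238.0))]
r=least_squares(f,[.5186,.2209,.1031]);m=r.x;g=m+ax*.035;print("mouth",m,"grip",g,"res",r.fun)
s=env.read_state();Rz=np.array([[np.cos(y),np.sin(y)],[np.sin(y),-np.cos(y)]])
t=g+[0,0,.003];d=t-s["ee_pos"];print("tool dx,dy (units)",Rz.T@d[:2]/.025,"dz",-d[2]/.025)
E
```

```text
mouth [0.526  0.2191 0.1231] grip [0.5056 0.2097 0.1499] res [-1.4264 -1.78    1.2624  2.1534 -0.3252 -0.5565 -1.5768 -4.3277]
tool dx,dy (units) [ 3.4724 -0.896 ] dz 4.199027705168854
```

Call:
{"fn": "move_arm", "kwargs": {"increments": [[-1,0.5,-0.5,0.5,0],[-1,0.5,-0.4,0.5,0],[-1,0,0,0,0]]}}

```text
time_s: 6.33
ee_pos: [0.4521, 0.1818, 0.2319]
eef_rot: [3.124, 0.013, 0.421]
wrist_force: [0.2, 0.4, 0.2]
grip_width: 1.002
```

```bash
python3 - <<'E'
from h import *
np.set_printoptions(precision=4,suppress=True)
s=env.read_state();print(s["ee_pos"],s["eef_rot"],env.get_calibration("wrist")["intrinsics"][0])
w=env.grab_frame("wrist")
for m,c in(([.5186,.2209,.1031],(0,0,255)),([.526,.2191,.1231],(0,255,0))):
 ax=np.array([-.585,-.267,.766])
 for k in(5,35,68,82):
  q=proj("wrist",np.array(m)+ax*k/1000)[0];print(k,q)
  cv2.circle(w,tuple(np.int32(q)),1,c,-1)
cv2.imwrite("pics/w6.png",cv2.resize(w[0:260,140:420],(800,743))[:600])
E
```

```text
[0.4521 0.1818 0.2319] [3.1241 0.0126 0.4213] [376.5477   0.     277.0542]
5 [259.4543  89.6227]
35 [259.0409 124.0654]
68 [258.5077 168.4826]
82 [258.2513 189.8459]
5 [266.5852  78.1654]
35 [266.7216 115.2827]
68 [266.9005 163.9652]
82 [266.9878 187.7144]
```

View pics/w6.png

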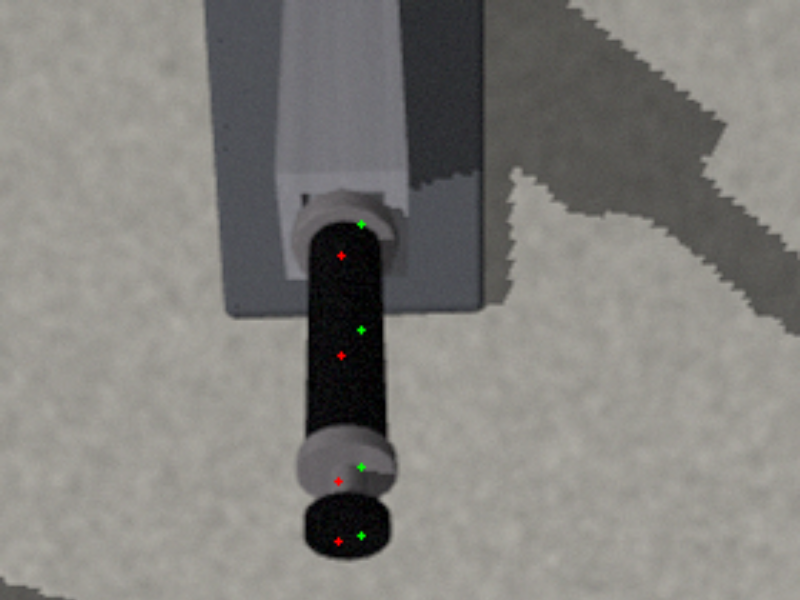

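```bash
python3 - <<'E'
from h import *
from scipy.optimize import least_squares
np.set_printoptions(precision=4,suppress=True)
C=lambda x,y:np.array([140+x/2.857,y/2.857])
T=np.array(env.get_calibration("wrist")["world_to_cam"])
dep=lambda P:-(T[:3,:3]@P+T[:3,3])[2]
y=.42
def f(p):
  m=p[:3];y=p[3];ax=np.array([-.643*np.cos(y),-.643*np.sin(y),.766])
  return np.r_[proj("wrist",m+ax*.082)[0]-C(347,524),proj("wrist",m+ax*.068)[0]-C(347,463),proj("wrist",m+ax*.006)[0]-C(346,238),
   (dep(m+ax*.08)-.2025)/.006,(dep(m+ax*.068)-.2066)/.006,(dep(m+ax*.003)-.2414)/.006,(y-.425)/.02]
r=least_squares(f,[.52,.22,.11,.42]);m=r.x[:3];y=r.x[3];ax=np.array([-.643*np.cos(y),-.643*np.sin(y),.766]);g=m+ax*.035
print("mouth",m,y,"grip",g,r.fun)
print("base corners",onz("wrist",C(230,318),.012),onz("wrist",C(484,308),.012))
s=env.read_state();yt=s["eef_rot"][2];A=np.array([[np.cos(yt),np.sin(yt)],[np.sin(yt),-np.cos(yt)]])
d=g+[0,0,.003]-s["ee_pos"];print(A.T@d[:2]/.025,-d[2]/.025)
E
```

```text
mouth [0.5223 0.2212 0.102 ] 0.43441718458823814 grip [0.5019 0.2117 0.1288] [-0.1619 -0.7612 -0.1278 -0.4906  0.3464  1.4994 -1.4685 -1.0563 -0.9224
  0.4709]
base corners [0.4849 0.2462 0.012 ] [0.5195 0.1763 0.012 ]
[ 2.3286 -0.3024] 4.041426863932675
```

Call:
{"fn": "move_arm", "kwargs": {"increments": [[-1,0.8,-0.1,0,0],[-1,0.8,-0.1,0,0],[-1,0.73,-0.1,0.4,0],[-1,0,0,0.8,0],[-1,0,0,0.8,0],[-1,0,0,0.8,0],[-1,0,0,0.8,0],[-1,0,0,0.4,0],[-1,0,0,0,0]]}}

```text
time_s: 7.13
ee_pos: [0.5101, 0.1983, 0.1328]
eef_rot: [3.12, 0.009, 0.404]
wrist_force: [-0.8, 0.5, -0.4]
grip_width: 1.001
```

```bash
python3 - <<'E'
from h import *
np.set_printoptions(precision=4,suppress=True)
s=env.read_state();yt=s["eef_rot"][2];A=np.array([[np.cos(yt),np.sin(yt)],[np.sin(yt),-np.cos(yt)]])
d=np.array([.5019,.2117,.1318])-s["ee_pos"];print(A.T@d[:2]/.025,-d[2]/.025)
w=env.grab_frame("wrist");cv2.imwrite("pics/w7.png",w)
E
```

```text
[-0.0902 -0.6194] 0.04037368445359513
```

View pics/w7.png

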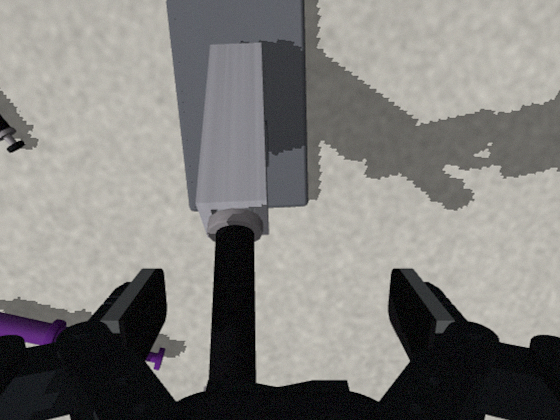

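Call:
{"fn": "move_arm", "kwargs": {"increments": [[-1,-0.05,-0.65,0,-0.35],[-1,0,0,0,0],[0.3,0,0,0,0],[0.6,0,0,0,0],[0.6,0,0,0,0],[0.6,0,0,0,0]]}}

```text
time_s: 7.68
ee_pos: [0.5059, 0.2111, 0.1401]
eef_rot: [3.118, 0.002, 0.431]
wrist_force: [0.2, 0.5, -0.6]
grip_width: 0.449
```

Call:
{"fn": "move_arm", "kwargs": {"increments": [[0.4,-0.12,0,0.35,0],[0.4,0,0,0,0]]}}

```text
time_s: 7.85
ee_pos: [0.5035, 0.2092, 0.1312]
eef_rot: [3.118, 0.001, 0.431]
wrist_force: [-1.1, -0.3, -0.4]
grip_width: 0.301
```

Call:
{"fn": "move_arm", "kwargs": {"increments": [[1,0,0,0,0],[1,0,0,0,0],[1,0,0,0,0],[1,0,0,0,0],[1,0,0,0,0]]}}

```text
time_s: 8.27
ee_pos: [0.5025, 0.2116, 0.1314]
eef_rot: [3.123, -0.0, 0.431]
wrist_force: [-0.4, -0.0, 2.2]
grip_width: 0.17
```

Call:
{"fn": "move_arm", "kwargs": {"increments": [[1,-0.32,0,-0.38,0],[1,-0.32,0,-0.38,0],[1,-0.32,0,-0.38,0]]}}

```text
time_s: 8.52
ee_pos: [0.4793, 0.2022, 0.1581]
eef_rot: [3.125, 0.003, 0.432]
wrist_force: [1.8, 0.4, -1.0]
grip_width: 0.165
```

Call:
{"fn": "move_arm", "kwargs": {"increments": [[1,-0.3,0,-0.42,0],[1,-0.3,0,-0.4,0],[1,-0.3,0,-0.38,0]]}}

```text
time_s: 8.77
ee_pos: [0.4564, 0.1918, 0.1907]
eef_rot: [3.124, 0.005, 0.431]
wrist_force: [0.1, -0.2, -1.2]
grip_width: 0.169
```

Call:
{"fn": "move_arm", "kwargs": {"increments": [[1,0.4,0,-0.35,0],[1,0.4,0,-0.3,0],[1,0.4,0,-0.25,0],[1,0.4,0,-0.2,0]]}}

```text
time_s: 9.1
ee_pos: [0.4882, 0.2071, 0.2234]
eef_rot: [3.124, 0.007, 0.43]
wrist_force: [-0.3, -0.6, -3.2]
grip_width: 0.166
```

```bash
python3 - <<'E'
from h import *
b=env.grab_frame("side");w=env.grab_frame("wrist")
cv2.imwrite("pics/s8.png",np.hstack([cv2.resize(b[160:320,210:370],(450,450),interpolation=cv2.INTER_CUBIC),cv2.resize(w,(350,262)).__class__(shape=(450,1,3),dtype=np.uint8)*0,cv2.copyMakeBorder(cv2.resize(w,(349,262)),0,188,0,0,0)]))
E
```

View pics/s8.png

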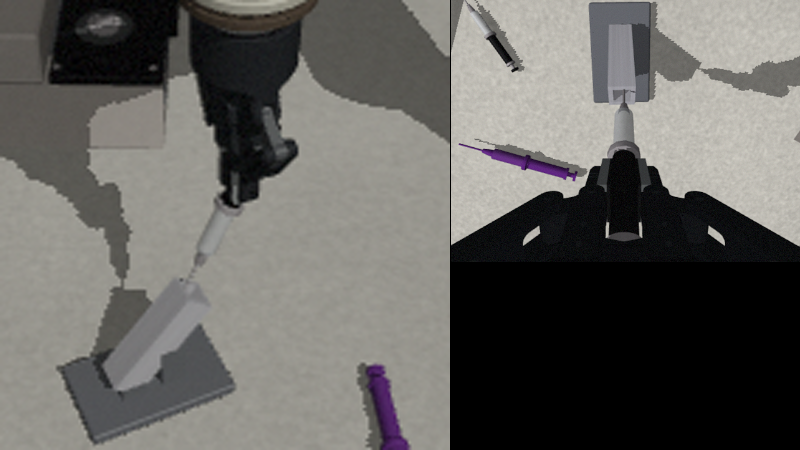

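Call:
{"fn": "move_arm", "kwargs": {"increments": [[1,0.4,0,-0.05,0],[1,0.4,0,-0.05,0],[1,0.4,0,0,0],[1,0.4,0,0,0]]}}

```text
time_s: 9.53
ee_pos: [0.523, 0.2227, 0.2263]
eef_rot: [3.123, 0.009, 0.43]
wrist_force: [-7.0, 0.6, -0.1]
grip_width: 0.166
```

Call:
{"fn": "move_arm", "kwargs": {"increments": [[1,0.25,0,0,0],[1,0,0,0,0]]}}

```text
time_s: 9.7
ee_pos: [0.5298, 0.2257, 0.2255]
eef_rot: [3.123, 0.011, 0.43]
wrist_force: [-2.2, -1.3, -0.7]
grip_width: 0.169
```

```bash
python3 - <<'E'
from h import *
b=env.grab_frame("side");w=env.grab_frame("wrist")
cv2.imwrite("pics/s9.png",np.hstack([cv2.resize(b[160:300,180:320],(450,450),interpolation=cv2.INTER_CUBIC),cv2.copyMakeBorder(cv2.resize(w,(349,262)),0,188,0,0,0)]))
E
```

```text
(no output)
```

View pics/s9.png

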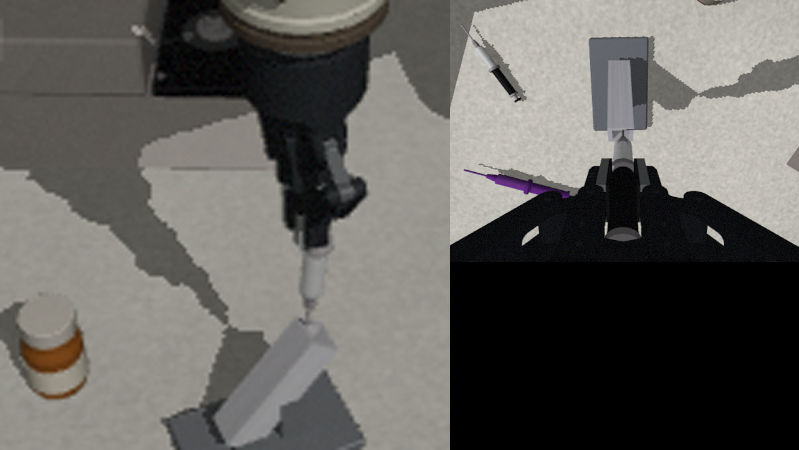

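Call:
{"fn": "move_arm", "kwargs": {"increments": [[1,0,0,-0.6,0],[1,0,0,-1,0],[1,0,0,-1,0],[1,0,0,-0.4,0],[1,0,0,0,0]]}}

```text
time_s: 10.22
ee_pos: [0.5288, 0.227, 0.3018]
eef_rot: [3.124, 0.01, 0.43]
wrist_force: [-0.0, 0.1, -0.7]
grip_width: 0.168
```

```bash
cat > tilt.py <<'E'
from h import *
from scipy.optimize import least_squares
np.set_printoptions(precision=4,suppress=True)
s=env.read_state();tc=s["ee_pos"]-[0,0,.003];print(s["ee_pos"],s["eef_rot"],s["time_s"])
for cam in("side","wrist","top"):
  im=env.grab_frame(cam);cv2.imwrite(f"pics/m_{cam}.png",im)
  q=proj(cam,[tc,tc-[0,0,.04],tc-[0,0,.086],tc-[0,0,.136]]);print(cam,"vertical proj",q.round(1).tolist())
  for r in env.cut_out(cam,"syringe")[:4]:
    v,u=np.nonzero(r["pixels"]);
    if len(u)<10: continue
    p=np.c_[u,v].astype(float);c=p.mean(0);e=np.linalg.svd(p-c,full_matrices=False)[2][0];e*=np.sign(e[1])
    print(" ",round(r["p"],2),r["bbox"],"c",c.round(1),"dir",e.round(3),"vertdir",((q[2]-q[1])/np.linalg.norm(q[2]-q[1])).round(3),len(u))
E
python3 tilt.py
```

```text
[0.5288 0.227  0.3018] [3.1236 0.01   0.4302] 10.2167
side vertical proj [[274.5, 198.0], [274.6, 213.1], [274.7, 229.3], [274.8, 245.5]]
  0.65 [335.9, 290.1, 356.4, 346.3] c [349.2 316.4] dir [0.249 0.969] vertdir [0.006 1.   ] 365
  0.52 [270.4, 342.4, 297.6, 376.6] c [282.8 359.2] dir [-0.609  0.793] vertdir [0.006 1.   ] 216
  0.5 [271.8, 204.4, 283.9, 239.6] c [276.9 220.8] dir [-0.183  0.983] vertdir [0.006 1.   ] 177
wrist vertical proj [[278.0, 299.5], [276.3, 254.0], [275.1, 221.4], [274.2, 198.3]]
  0.97 [63.6, 242.7, 221.4, 287.6] c [153.8 266.6] dir [0.965 0.261] vertdir [-0.037 -0.999] 1783
  0.85 [249.0, 200.9, 305.3, 388.7] c [277.6 310.3] dir [-0.  1.] vertdir [-0.037 -0.999] 6170
top vertical proj [[195.4, 199.6], [198.1, 200.7], [201.0, 201.9], [204.0, 203.0]]
  0.49 [164.6, 253.6, 204.3, 266.5] c [184.1 260.2] dir [-0.991  0.137] vertdir [0.928 0.373] 164
```

```bash
python3 - <<'E'
import cv2,numpy as np
b=cv2.imread("pics/m_side.png")[190:260,240:310];w=cv2.imread("pics/m_wrist.png")[140:320,200:350]
cv2.imwrite("pics/c11.png",np.hstack([cv2.resize(b,(300,600)[::-1][1:]+(300,) if 0 else (300,300),interpolation=cv2.INTER_CUBIC),cv2.resize(w,(250,300),interpolation=cv2.INTER_CUBIC)]).repeat(1,0))
E
```

```text
(no output)
```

View pics/c11.png

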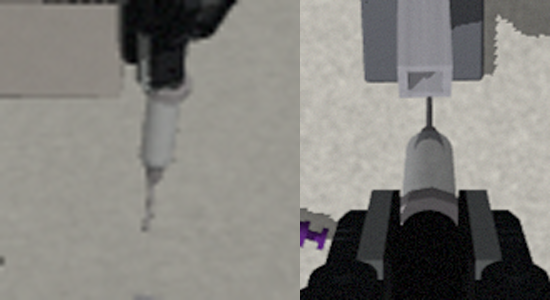

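Call:
{"fn": "move_arm", "kwargs": {"increments": [[1,-0.05,0.3,0,0],[1,-0.15,0.7,0,0],[1,-0.18,0.95,0,0],[1,-0.18,0.95,0,0],[1,-0.18,0.95,0,0],[1,-0.18,0.95,0,0],[1,-0.18,0.95,0,0],[1,-0.18,0.95,0,0],[1,-0.18,0.95,0,0],[1,-0.18,0.8,0,0]]}}

```text
time_s: 11.35
ee_pos: [0.5795, 0.0077, 0.2961]
eef_rot: [3.127, 0.023, 0.436]
wrist_force: [-0.4, 0.1, -0.8]
grip_width: 0.172
```

Call:
{"fn": "move_arm", "kwargs": {"increments": [[1,-0.15,0.5,-0.1,0],[1,-0.15,0.95,-0.1,0],[1,-0.15,0.95,-0.1,0],[1,-0.15,0.95,-0.1,0],[1,-0.15,0.95,0,0],[1,-0.15,0.95,0,0],[1,-0.05,0.5,0,0],[1,0,0,0,0]]}}

```text
time_s: 12.02
ee_pos: [0.6184, -0.1481, 0.3036]
eef_rot: [3.13, 0.029, 0.431]
wrist_force: [0.1, 0.0, -2.4]
grip_width: 0.169
```

```bash
python3 - <<'E'
from h import *
np.set_printoptions(precision=4,suppress=True)
s=env.read_state();print(s["ee_pos"],s["eef_rot"])
w=env.grab_frame("wrist");b=env.grab_frame("side")
print("vert tip proj",proj("wrist",s["ee_pos"]-[0,0,.139]),proj("side",s["ee_pos"]-[0,0,.139]))
print("inlet top",proj("wrist",[.6225,-.139,.12]))
W=cv2.resize(w[60:300,130:430],(500,400),interpolation=cv2.INTER_CUBIC);B=cv2.resize(b[120:220,200:275],(300,400),interpolation=cv2.INTER_CUBIC)
o=np.hstack([W,B]);o=cv2.LUT(o,np.uint8(255*(np.arange(256)/255)**.6));cv2.imwrite("pics/c12.png",o)
cv2.imwrite("pics/w12.png",w);cv2.imwrite("pics/sd12.png",b)
for cam in("wrist","side"):
  for t in("inlet","blank"):
    for r in env.cut_out(cam,t)[:2]: print(cam,t,round(r["p"],2),r["bbox"])
E
```

```text
[ 0.6184 -0.1481  0.3036] [3.1302 0.0295 0.4313]
vert tip proj [[278.3798 195.9126]] [[247.1315 148.6362]]
inlet top [[269.6287 172.0335]]
wrist inlet 0.92 [250.1, 144.8, 290.8, 188.3]
wrist blank 0.7 [356.9, 193.6, 409.0, 243.0]
side inlet 0.27 [270.3, 154.8, 270.8, 172.9]
```

View pics/c12.png

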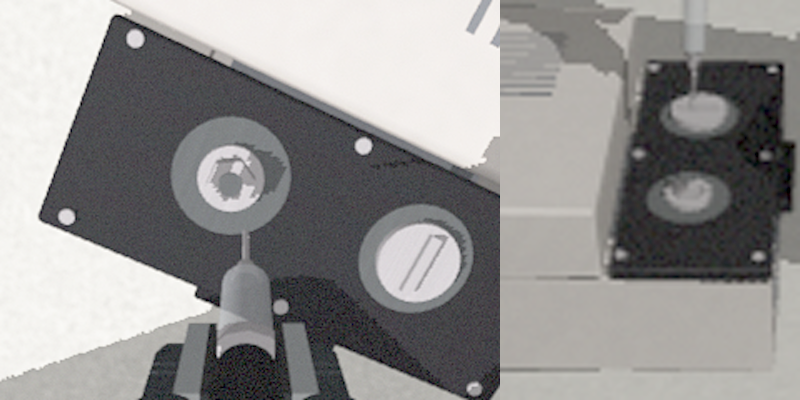

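```bash
python3 - <<'E'
from h import *
from scipy.spatial.transform import Rotation as R
np.set_printoptions(precision=1,suppress=True,linewidth=180)
s=env.read_state();Rt=R.from_euler("xyz",s["eef_rot"]).as_matrix();p0=s["ee_pos"]
w=cv2.cvtColor(cv2.imread("pics/w12.png"),cv2.COLOR_BGR2GRAY).astype(int)
m=cv2.cvtColor(cv2.imread("pics/m_wrist.png"),cv2.COLOR_BGR2GRAY).astype(int)
print("rows 190..279 w12/m");print(w[190:280,276:279].mean(1).round().astype(int));print(m[190:280,277:280].mean(1).round().astype(int))
for r in(200,204,208,212,216,220): print(r,w[r,266:290])
def pts(th,g):
  ax=np.array([np.sin(th),0,-np.cos(th)])*-1  # tip->plunger in tool: mostly -z
  ax=np.array([-np.sin(th),0,-np.cos(th)]);n=np.array([np.cos(th),0,-np.sin(th)])
  G=np.array([0,0,.003])
  L=[(0,0),(34,0),(34,5),(50,5),(50,8),(95,8),(95,12),(101,12),(101,8)]
  return np.array([p0+Rt@(G+ax*(z-136-g)/1000+n*r/1000) for z,r in L])
for th in(-6,-4,-2,0,2,4,6,8):
  for g in(-4,0,4): print(th,g,proj("wrist",pts(np.radians(th),g))[:,1])
E
```

```text
rows 190..279 w12/m
[ 84  84  85  85  86  84  86  86  90  91  87  91  96  90  90  91  90  93  94  93  94  94  95  95  93  83  76  77  85  97  95  97  95  91  82  81  81  82  82  82  83  83  81  77
  77  76  75  78  77  76  77  74  77  75  77  77  76  77  78  76  77  94 102  79  81  83  81  84  94 111 113 110 114 114 115 101  32   8  15  11  13  10  14  16  13  10   8  12
   6  11]
[139 138 139 140 138 147 156 141 101  86  85  89  87  82  81  81  82  79  83  81  82  82  82  83  81  75  53  52  62  70  69  66  76  93 109 109 110 108 107 106 109 110 108 110
 113 113 113 111 108 109 109 108 108 108 106 106 107 109 109 109 110 106  81  54  59  58  59  58  69  81  80  81  79  83  82  73  19   7   4  13   5   9   3   1   8   5   5   6
   1   8]
200 [ 66  78  73  74  63  63  57  53  49  86 104  84  74  46  34  34  32  33  33  37  33  34  33  32]
204 [ 33  37  35  34  35  34  36  34  28  81 103  88  80  62  29  35  35  29  34  40  32  33  37  27]
208 [ 30  29  30  32  30  30  31  32  28  97 118  84  81  67  34  34  33  31  34  32  37  27  32  25]
212 [ 28  33  34  38  34  31  33  32  24  98 1
[... 992 characters left out ...]
 212.2 207.2 237.8 229.6 234.7 243.1]
2 0 [194.4 209.4 201.8 210.  205.  234.5 226.5 231.3 239.6]
2 4 [192.8 207.4 199.9 207.8 203.  231.3 223.4 228.  236.1]
4 -4 [189.6 206.2 198.5 207.5 202.6 235.5 227.3 232.8 241.1]
4 0 [187.9 204.  196.4 205.2 200.3 231.9 223.9 229.1 237.3]
4 4 [186.3 201.9 194.4 202.9 198.  228.5 220.6 225.6 233.7]
6 -4 [183.3 201.  193.3 202.9 198.  233.1 225.1 230.9 239.2]
6 0 [181.5 198.7 191.  200.4 195.5 229.3 221.4 227.  235.1]
6 4 [179.8 196.4 188.9 197.9 193.1 225.7 217.9 223.2 231.2]
8 -4 [177.  195.7 188.  198.3 193.4 230.8 222.9 229.1 237.3]
8 0 [175.1 193.3 185.7 195.6 190.7 226.8 218.9 224.9 232.9]
8 4 [173.2 190.9 183.4 193.  188.2 222.9 215.2 220.9 228.8]
```

```bash
cat > fit.py <<'E'
from h import *
from scipy.spatial.transform import Rotation as R
from scipy.optimize import least_squares
np.set_printoptions(precision=4,suppress=True,linewidth=180)
s=env.read_state();Rt=R.from_euler("xyz",s["eef_rot"]).as_matrix();p0=s["ee_pos"]
L=[(0,0),(34,5),(50,8),(95,12),(101,12),(101,8)]
def P(q,L):
  th,g,xo=q;ax=np.array([-np.sin(th),0,-np.cos(th)]);n=np.array([np.cos(th),0,-np.sin(th)])
  return np.array([p0+Rt@([xo/1000,0,.003]+ax*(z-136-g)/1000+n*r/1000) for z,r in L])
def run(obs,w):
  f=lambda q:np.r_[(proj("wrist",P(q,L))[:,1]-obs)*w,q[1]/10,q[2]/8]
  r=least_squares(f,[0.05,0,0]);q=r.x
  tip=P(q,[(0,0)])[0];g=P(q,[(136,0)])[0];d=(g-tip)/np.linalg.norm(g-tip)
  print("theta(tool)",np.degrees(q[0]),"g",q[1],"xoff",q[2],"res",r.fun);print("tip",tip,"axis",d,"tilt",np.degrees(np.arccos(d[2])))
  print("side proj tip/collar",proj("side",P(q,[(0,0),(98,0)])).tolist())
E
python3 -c "
from fit import *
run(np.array([198.5,215.5,221.,251.5,258,265.5]),np.array([1,1,.7,1,1,1]))
run(np.array([198.5,215.5,221.,251.5,258,265.5]),np.array([0,1,.7,1,1,1]))
a=cv2.imread('pics/sd12.png')
b=cv2.cvtColor(a,cv2.COLOR_BGR2GRAY);print(b[118:146:2,236:262])"
```

```text
theta(tool) 6.490820072307025 g -0.7753300183487916 xoff -14.761300548019582 res [ 2.1511 -2.2486 -1.0537  0.1559  0.2126  0.3802 -0.0775 -1.8452]
tip [ 0.6157 -0.1474  0.1675] axis [-0.0821 -0.0251  0.9963] tilt 4.923183491168181
side proj tip/collar [[247.97832539414543, 147.9347172702763], [249.26597011639066, 117.15016352488406]]
theta(tool) 4.437644167686371 g -6.878498900367305 xoff -10.431218661366225 res [ 0.      0.0075  0.0508 -0.1439 -0.2933  0.3277 -0.6878 -1.3039]
tip [ 0.615  -0.1476  0.1732] axis [-0.0497 -0.01    0.9987] tilt 2.9038235920109337
side proj tip/collar [[248.15522710053878, 146.22097651010807], [248.24111278985924, 115.41481635106578]]
[[152 152 152 148 149 149 148 148 149 131 100 107 111 115 115 115 112 144 148 149 151 150 150 148 146 148]
 [152 149 149 149 151 152 151 153 153 136 115 130 142 146 144 133 146 150 151 149 150 150 150 148 148 149]
 [154 152 151 149 151 153 150 150 150 136 117 132 143 145 144 131 148 152 151 150 148 149 149 148 149 151]
 [ 89  87  88 147 151 150 151 151 149 137 120 132 142 146 143 137 147 149 149 148 147 148 149 151 150 150]
[... 371 characters left out ...]
 124 123 118  91  87  87  87  85  87  89  84  85  88  88]
 [ 85  86  87  87  86  86  87  87  87  85  79  68 103 105  90  88  89  87  85  85  87  87  85  87  89  86]
 [ 71  91 118  79  28  13  21  15  18  15  14  73 100  49  23  17  19  18  16  16  11  15  17  16  11  16]
 [ 40  18  13  18  18  18  15  21  14  18  18  19 101  40  14  16  19  15  21  13  17  16  19  15  17  16]
 [ 24  17  15  16  11  12  15   9  17  17  15  23  67  28  16  18  17  14  15  13  21  18  15  17  19  20]
 [ 22  16  21  17  17  14  19  13   9  16  19  30  56  24  21  18  15  12  14  14  14  16  16  18  13  20]
 [ 15  14  14  16  11  13  16  12  50  79 118  98  91 118 121 122 122 123 108  68  31  20   8  11  16  13]]
```

```bash
python3 -c "
from h import *
np.set_printoptions(precision=4,suppress=True)
s=env.read_state();y=s['eef_rot'][2];A=np.array([[np.cos(y),np.sin(y)],[np.sin(y),-np.cos(y)]])
i=onz('wrist',(268.6,168.6),.12);print('inlet',i)
for z in(.165,.172):
  t=onz('wrist',(277.3,198.3),z);print('tip',t,'units',A.T@(i-t)[:2]/.025,s['eef_rot'])
"
```

```text
inlet [ 0.6249 -0.1357  0.12  ]
tip [ 0.6166 -0.1468  0.165 ] units [ 0.4886 -0.2637] [3.1297 0.0282 0.4346]
tip [ 0.6184 -0.1459  0.172 ] units [ 0.4067 -0.2602] [3.1297 0.0282 0.4346]
```

Call:
{"fn": "move_arm", "kwargs": {"increments": [[1,0.22,-0.13,0.3,0],[1,0.22,-0.13,0.3,0],[1,0,0,0,0],[1,0,0,0,0]]}}

```text
time_s: 12.65
ee_pos: [0.6256, -0.1305, 0.2883]
eef_rot: [3.129, 0.027, 0.438]
wrist_force: [0.5, -0.2, -0.2]
grip_width: 0.168
```

```bash
python3 - <<'E'
from h import *
np.set_printoptions(precision=4,suppress=True,linewidth=200)
s=env.read_state();y=s['eef_rot'][2];A=np.array([[np.cos(y),np.sin(y)],[np.sin(y),-np.cos(y)]]);print(s["ee_pos"],s["eef_rot"],s["grip_width"])
w=env.grab_frame("wrist");cv2.imwrite("pics/w13.png",w);g=cv2.cvtColor(w,cv2.COLOR_BGR2GRAY)
b=env.grab_frame("side");cv2.imwrite("pics/s13.png",b)
print("inlet exp px",proj("wrist",[[.6249,-.1357,.12],[.6215,-.139,.12]]))
for r in env.cut_out("wrist","inlet")[:1]: print(r["p"],r["bbox"])
print(g[180:222:2,262:294])
for z in(.145,.155): print("tip",onz("wrist",(277.3,198.3),z))
E
```

```text
[ 0.6256 -0.1305  0.2883] [3.1293 0.0273 0.4375] 0.16766322318167698
inlet exp px [[280.079  188.5602]
 [282.0178 194.0246]]
0.67 [267.5, 165.4, 304.9, 206.8]
[[ 83  79 122 179 202 195 198 196 194 203 182 143 121 128 115 114 114 115 115 113 115 111 124 173 199 198 193 195 197 167  94  74]
 [ 79 112 170 196 200 195 192 195 199 186 140 126 127 111 111 113 117 111 111 108 112 126 170 198 197 191 191 194 189 153 116 113]
 [ 78 137 189 196 196 191 193 199 195 165 132 130 113 111 113 114 115 116 115 111 109 145 175 175 178 189 198 189 155 113 116 116]
 [ 83 153 203 197 195 198 200 198 163 133 167 155 107 114 115 114 110  94  68  66  73  83  85  82  78  72 111 126 112 117 114 119]
 [ 89 155 202 198 194 202 198 173 145 134 109 112 112 116 116 101  81  79  89  86  80  87  83  84  86  81  85  76  89 117 116 115]
 [ 81 151 200 195 200 204 176 145 153 144 148 133 113 113 107  94  86  86  89  84  81  85  88  81  80  85  84  84  88  92 109 111]
 [ 79 123 181 198 199 197 187 186 203 198 187 149 108 111 103  90  87  85  86  85  84  82  86  85  86  83  86  84  81 109 173 178]
 [ 80  88 158 208 197 19
[... 1170 characters left out ...]
89  85  85  83  84  86  83  88  83  85 107 113  86  74  77  85  86  83  87  86  83  85  86  83  84  86  79  87  87]
 [ 85  91  86  82  88  84  83  86  84  85  88  83  89 105 113  82  77  75  85  87  84  87  85  86  86  86  83  88  88  86  82  89]
 [ 27  39  65  80  86  86  84  84  83  86  82  87  90  85  79  72  75  69  75  75  81  85  85  88  83  89  84  84  81  87  83  86]
 [ 29  35  34  25  29  53  68  74  79  85  95  98  96  87  85  85  82  82  81  78  80  84  85  85  85  87  80  82  87  85  82  84]
 [ 28  26  27  29  33  23  38  68  93 112 118 108 101  96  94  94  90  94  95  91  93  94  95  88  86  82  77  77  76  76  69  51]]
tip [ 0.6232 -0.1341  0.145 ]
tip [ 0.6258 -0.1327  0.155 ]
```

```bash
python3 -c "
from h import *
np.set_printoptions(precision=4,suppress=True)
s=env.read_state();y=s['eef_rot'][2];A=np.array([[np.cos(y),np.sin(y)],[np.sin(y),-np.cos(y)]])
i=onz('wrist',(284.8,188),.12);print('inlet',i,s['time_s'])
for z in(.148,.155):
  t=onz('wrist',(277.3,198.),z);print('tip',t,'units',A.T@(i-t)[:2]/.025)
"
```

```text
inlet [ 0.6269 -0.1392  0.12  ] 12.8
tip [ 0.6242 -0.1336  0.148 ] units [0.0024 0.2513]
tip [ 0.626  -0.1326  0.155 ] units [-0.079   0.2549]
```

Call:
{"fn": "move_arm", "kwargs": {"increments": [[1,-0.03,0.25,0,0],[1,0,0,0,0],[1,0,0,0,0],[1,0,0,0,0]]}}

```text
time_s: 13.13
ee_pos: [0.6277, -0.1386, 0.2895]
eef_rot: [3.128, 0.026, 0.436]
wrist_force: [0.1, -0.7, -0.7]
grip_width: 0.164
```

```bash
python3 - <<'E'
from h import *
np.set_printoptions(precision=4,suppress=True)
s=env.read_state();y=s['eef_rot'][2];A=np.array([[np.cos(y),np.sin(y)],[np.sin(y),-np.cos(y)]]);print(s["ee_pos"],s["eef_rot"],abs(s["joint_vel"]).max(),s["wrist_force"])
w=env.grab_frame("wrist")
for r in env.cut_out("wrist","inlet")[:1]: print(r["p"],r["bbox"])
b=env.grab_frame("side")
W=cv2.resize(w[120:300,180:380],(444,400),interpolation=cv2.INTER_CUBIC);B=cv2.resize(b[120:210,210:290],(355,400),interpolation=cv2.INTER_CUBIC)
cv2.imwrite("pics/c14.png",cv2.LUT(np.hstack([W,B]),np.uint8(255*(np.arange(256)/255)**.7)))
E
```

```text
[ 0.6277 -0.1386  0.2895] [3.1281 0.0264 0.4361] 0.004106004666077685 [ 0.0655 -0.6609 -0.6906]
0.57 [256.2, 164.6, 294.1, 205.4]
```

```bash
python3 - <<'E'
from h import *
np.set_printoptions(precision=4,suppress=True,linewidth=200)
w=env.grab_frame("wrist");g=cv2.cvtColor(w,cv2.COLOR_BGR2GRAY)
# nut: bright pixels
v,u=np.nonzero((g[160:212,250:302]>150));print("bright bbox",u.min()+250,u.max()+250,v.min()+160,v.max()+160)
print(g[176:212:2,258:294])
i=onz('wrist',(275,187),.12);t=onz('wrist',(277.3,198.),.156);print(i,t,i-t)
b=cv2.cvtColor(env.grab_frame("side"),cv2.COLOR_BGR2GRAY);q=proj("side",t)[0];print("side tip exp",q)
print(b[116:166:2,236:264])
E
```

```text
bright bbox 253 290 167 205
[[197 198 197 196 198 203 161  90  86  81  79  76  80  79  83  80  80  80 109 129 129 135 123  75 128 197 213 199 157 115 119 112 115 105  71  48]
 [196 196 195 202 197 162 142 149 115 116 116 117 118 117 113 114 110 154 200 199 195 195 195 173 105  72 139 155 112 113 112 114 113 114  99  54]
 [196 193 199 197 163 155 159 111 114 110 117 117 111 111 114 113 157 197 197 193 192 197 189 157 113 104  68  88 112 115 118 110 109 110 117  97]
 [193 199 199 171 149 146 111 111 112 116 115 116 115 113 101 141 182 181 192 195 194 190 154 116 116 119 113  84  75  98 111 114 114 114 116 105]
 [199 197 168 138 161 155 113 113 117 117 112  92  73  67  73  81  84  77  62  72 137 153 116 118 113 117 115 110  91  71  93 108 110 115 111 118]
 [196 168 146 169 158 113 114 112 115 103  86  84  86  88  86  84  83  85  81  85  84  89  98 108 119 113 115 113 115 108  83  94 119 115 115 118]
 [186 163 179 179 129 111 115 117 106  82  82  86  81  84  88  83  84  82  84  82  82  85  81 102 117 114 114 114 113 116 105 102 115 116 115 118]
 [183 184 199 195 189 152 111 112 103  80  
[... 3861 characters left out ...]
  11  10]
 [ 16  18  16  15  15  21  17  18  13   9  20  29  32  32  36  33  26  16  13  19  14  18   6   3   9  11   8   4]
 [ 16  16  16  16   9  16  16  17  13  10  19  17  22  11  13  18  14  18  14  16  12  14   7   3   1   2   4   3]
 [ 37  14  21  18  15  17  13  21  12  17  10   4  11  16  17  16  14  13  18  16  15  15  14   9   6   3  10  10]
 [  6  18  11  15  20  20  14  15  17  13  18  11  18  13  16  13  17  12  17  14  16  14  15  13   8  12   8   2]
 [ 12  11  21  15  15   9  23  16  12  17   5  12  15  16  12  19  16  15   8  17  14  20  12  20  17  14  14   7]
 [ 14  13  18  15  10  34  50  50  44  53  55  55  51  69  58  55  54  47  28  16  17  15  14  18  15  15  17  15]]
```

```bash
python3 - <<'E'
from h import *
np.set_printoptions(precision=2,suppress=True,linewidth=200)
fs=[cv2.cvtColor(env.grab_frame("side"),cv2.COLOR_BGR2GRAY).astype(float) for _ in range(2)];b=sum(fs)/2
# analyser front-left vertical edge
q=proj("side",[[.5565,-.055,z] for z in(.09,.07,.05,.03,.01)]);print("pred edge",q.tolist())
for r in range(190,212,3):
  row=cv2.GaussianBlur(b,(3,3),0)[r,255:285];gq=np.abs(np.diff(row));k=gq.argmax();sl=slice(max(k-2,0),k+3);print(r,255.5+(np.arange(30)[:-1][sl]*gq[sl]).sum()/gq[sl].sum(),gq[k].round())
# syringe edges per row
for r in range(122,154,1):
  row=b[r,236:256];print(r,row.round().astype(int))
v=proj("side",[[.628,-.1397,z] for z in(.156,.19,.206,.251)]);print("vertical",v.tolist())
t=[.628-.082*.1,-.1397-.025*.1,.256];print("fit1 tilt",proj("side",[t]).tolist())
E
```

```text
pred edge [[267.7173374867475, 189.43317928234313], [267.82668812021603, 194.85124494137713], [267.9335367073656, 200.14534011383665], [268.03796815066465, 205.319671516543], [268.1400635541944, 210.37825766518793]]
190 269.1336394393427 26.0
193 269.0021603456553 26.0
196 268.95295950155764 19.0
199 268.9505314799673 14.0
202 268.24733637747335 14.0
205 268.4987029831388 10.0
208 268.68637992831543 8.0
211 268.32405345211583 5.0
122 [155 152 151 151 151 106  92  50  26  12  20  68 118 130 148 150 150 152 152 150]
123 [152 152 152 151 152  98  84 107 120 128 131 126 115 116 147 152 154 151 150 152]
124 [152 152 152 150 152 129  94  96 108 114 118 114 120 126 148 150 150 148 150 148]
125 [ 88  88 146 152 154 151 117 110 129 124 126 123 134 152 152 150 151 150 150 149]
126 [ 85  86  86  88  87  88  80 104 137 145 146 140 138 151 153 153 154 153 152 150]
127 [ 86  86  87  88  88  88  80 102 118 126 128 119  91  88  88  88 146 150 149 151]
128 [ 88  88  86  89  89  89  81 106 121 127 128 118  92  90  90  90  88  86  86  84]
129 [ 88  88  88  90  90  88  82 105 120 128 128 118  93  88  88
[... 1531 characters left out ...]
 42  52  33 116 138 124 122 122 122 122 122 122 122 122 122 122]
149 [ 15  14  15  15  52  52  34  70 142 126 120 122 122 122 122 122 122 122 122 110]
150 [ 18  13  13  14  34  51  54  54 112  97 114 116 121 120 122 120 120 120 115  95]
151 [ 16  15  12  15  18  50  52  52 114  90  94 101 108 112 116 117 117 117  90  58]
152 [ 18  14  16  13  17  18  44  51 106  66  63  76  94  98  88  88  86  60  54  53]
153 [12 16 12 18 16 15 15 21 58 51 52 50 52 52 52 50 52 51 36 33]
vertical [[243.71609053279104, 152.7307236278903], [243.0492428369504, 142.66580811385205], [242.72614503119763, 137.7892041487244], [241.7837251247165, 123.5650015359778]]
fit1 tilt [[244.76696274520677, 121.50490650087993]]
```

```bash
python3 -c "
from h import *
i=onz('wrist',(274,190.5),.12);t=onz('wrist',(277.3,198.),.156);s=env.read_state();print(i-t,s['ee_pos'],s['grip_width'],s['time_s']);print(env.close_job())"
```

```text
[-0.00474509  0.00012784 -0.036     ] [ 0.62768234 -0.1381054   0.28946878] 0.1662258015332049 13.4833
the job is handed in; nothing more can be done
None
```

I handed the job in at 13.5 s, with the drawer home and the syringe held nearly upright over the open inlet. Handing in gave no verdict.

- **Drawer:** I pushed it home until it hit the solid stop. The wrist force read about 73 N there, more than needed. A picture afterwards showed the front flush with the analyser's face.
- **Syringe:** I gripped it by its black barrel in the inclined stand and drew it out along the sleeve. The arm could not tilt the tool, so I turned the syringe upright by swinging its needle against the sleeve's mouth. I then lifted it clear and carried it over the hexagonal inlet.

**Last checks:**
- **Sideways position:** the tip was about 5 mm from the inlet's centre (limit 12.5 mm). The side camera put the tip within a pixel of where the wrist camera did.
- **Height:** about 36 mm above the inlet's top, uncertain by about 10 mm (allowed 12 to 55 mm).
- **Stillness and grip:** the arm was still, the grip had not changed, and there was no sign of contact.

**Where the checks disagreed:** the syringe's tilt came out at 3 to 5 degrees from the wrist camera. The side camera gave about 5 degrees, or 3 after allowing for an apparent slant in its view. All are under the 8 degree limit, but by only a few degrees. I did not correct the tilt further.

I had used all 12 pictures, so I checked the final position from pixel values only. My paths kept clear of the jar, beaker and spanner, but I did not check them at the end.

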